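Pack, fasten and log the sample case

TASK

Swing the hasp off the sample case, lift its lid well open, and stand every sample jar from the mat upright on the case's floor. Then shut the lid fully, swing the hasp flat over its catch again, and only then push the dispatch recorder's plunger fully down and let it come back up. Leave the other things on the bench alone.

Things in the scene. Friction and masses are not known exactly. Their poses are not given: they have to be found in the camera images.
- case: plywood sample case with aluminium corners, 180 deep (x) x 280 wide (y) x 85 mm high, walls and floor 8 mm thick (inside 164 x 264 mm, floor 8 mm above the origin), fixed to the bench. Origin: centre of its underside; its -x side is the front with the hasp, its lid is hinged along the rim at +x
- lid (a joint): the case's lid, a 10 mm plywood panel lying on the rim (its top is 95 mm above the bench when shut). 0 = shut, grows as its front edge rises, at most 1.8 rad (leaning back past upright). Stiff hinge: it stays where it is left and must be pulled down to shut
- lid_hinge (a point): middle of the lid's hinge line, which runs along the case's y at case x = +90 mm, 85 mm above the bench
- lid_pull (a point): centre of the lid's pull: a steel bar 12 mm thick and 30 mm long along the case's y, on two short legs, 24 mm above the lid's top. With the lid shut it is 160 mm in front of (case -x) and 34 mm above the hinge line, 65 mm to the case's -y side of the middle
- hasp (a joint): steel hasp, a slotted strap 68 mm long and 26 mm wide, hinged at the front rim of the case. 0 = lying flat on the shut lid with its slot over the catch; grows as it swings up and over to the front, at most 2.5 rad (hanging out in front of the case). Stiff hinge: it stays where it is left
- hasp_hinge (a point): middle of the hasp's hinge line, along the case's y: at case x = -98 mm, y = +70 mm, 99 mm above the bench
- hasp_grip (a point): centre of the hasp's finger bar: a steel bar 12 mm thick and 30 mm long along the case's y, near the strap's free end. At hasp 0 it is 60 mm behind (case +x) and 16 mm above the hasp's hinge line
- catch (a point): top of the catch, a small steel post on the lid's top which stands up through the hasp's slot when the lid is shut and the hasp is over it
- plunger (a joint): sprung plunger of the dispatch recorder: 0 = up, 0.020 m = fully down (3 N at the start of the stroke, 11 N at its end). It springs back
- plunger_top (a point): centre of the top of the plunger's round black head (42 mm across), 110 mm above the bench when up
- recorder: dispatch recorder: a grey box 120 x 110 x 70 mm, fixed to the bench, with the plunger on its top. Origin: centre of its underside
- mat: black rubber mat 190 x 190 x 3 mm fixed to the bench, on which the jars stand at the start. Origin: centre of its underside
- jar_a: sample jar, 46 mm across and 62 mm tall: white body (46 mm tall, paper label) with a slightly narrower screw cap, about 80 g. Origin: centre of its underside, z up. There are two to four jars in a run; those missing are absent
- jar_b: sample jar, 46 mm across and 62 mm tall: white body (46 mm tall, paper label) with a slightly narrower screw cap, about 80 g. Origin: centre of its underside, z up. There are two to four jars in a run; those missing are absent
- jar_c: sample jar, 46 mm across and 62 mm tall: white body (46 mm tall, paper label) with a slightly narrower screw cap, about 80 g. Origin: centre of its underside, z up. There are two to four jars in a run; those missing are absent
- jar_d: sample jar, 46 mm across and 62 mm tall: white body (46 mm tall, paper label) with a slightly narrower screw cap, about 80 g. Origin: centre of its underside, z up. There are two to four jars in a run; those missing are absent
- weigh_boat: bystander, to be left alone: white weighing boat, 34 x 34 x 10 mm, on the mat. Origin: on its underside
- reagent: bystander, to be left alone: white reagent bottle, 68 mm across, 170 mm tall. Origin: on its underside
- beaker: bystander, to be left alone: glass beaker, 72 mm across, 95 mm tall. Origin: on its underside
- tip_box: bystander, to be left alone: blue pipette-tip box with a clear cover, 90 x 120 x 67 mm. Origin: on its underside
- spatula: bystander, to be left alone: steel laboratory spoon, 160 mm long. Origin: on its underside
- calculator: bystander, to be left alone: black pocket calculator, 130 x 75 x 16 mm. Origin: on its underside
There are look-alikes about, which are no part of the job. What is shaped like the jar_d but green or orange is not meant. What is shaped like the jar_a but pink or purple is not meant.

How it is judged (in metres and radians):
On the way, in this order (a step that is already met when the one before it is completed fails the run):
1. the hasp is swung off the catch (past 1.2 rad), the lid still shut (value of joint hasp above 1.2 rad and value of joint lid below 0.2 rad), for 0.2 s.
2. the lid is open (past 1.0 rad) (value of joint lid above 1 rad), for 0.2 s.
3. every jar stands upright on the floor of the case (x of jar_a in the frame of case between -0.075 and 0.075 m and y of jar_a in the frame of case between -0.125 and 0.125 m and z of each of jar_a, jar_b, jar_c, jar_d in the frame of case below 0.025 m and angle between each of jar_a, jar_b, jar_c, jar_d's own z axis and vertical below 0.25 rad and x of jar_b in the frame of case between -0.075 and 0.075 m and y of jar_b in the frame of case between -0.125 and 0.125 m and x of jar_c in the frame of case between -0.075 and 0.075 m and y of jar_c in the frame of case between -0.125 and 0.125 m and x of jar_d in the frame of case between -0.075 and 0.075 m and y of jar_d in the frame of case between -0.125 and 0.125 m), for 0.3 s.
4. the lid is shut (within 0.05 rad) over the jars (all of step 3 and value of joint lid below 0.05 rad), for 0.2 s.
5. the hasp lies over the catch (within 0.12 rad) on the shut lid (value of joint lid below 0.05 rad and value of joint hasp below 0.12 rad), for 0.2 s.
6. the plunger is pushed fully down (17 of 20 mm) (all of step 5 and value of joint plunger above 0.017 m), for 0.1 s.
At the end, for the whole second after the job is handed in: every jar stands upright (within 0.25 rad) and at rest on the case's floor, the lid is shut (within 0.05 rad), the hasp lies over the catch (within 0.12 rad), and the plunger is back up (within 4 mm) (all of step 3 and all of step 5 and linear speed of each of jar_a, jar_b, jar_c, jar_d below 0.02 m/s and value of joint plunger below 0.004 m); the robot touches nothing.
It fails at once if the plunger is pushed down while the case is not shut and fastened (value of joint plunger above 0.012 m and (value of joint hasp above 0.3 rad or value of joint lid above 0.1 rad)).
It fails at once if a bystander is moved more than 8 cm (distance of any of weigh_boat, reagent, beaker, tip_box, spatula, calculator from where it was at the start of the episode above 0.08 m).
It fails at once if the reagent bottle or the beaker is knocked over (angle between any of reagent, beaker's own z axis and vertical above 0.6 rad).
Of jar_a, jar_b, jar_c, jar_d only 2 to 4 are there at a start; the rules pass over those that are not, and their reading is None.
At some moment in a run one of jar_a, jar_b, jar_c, jar_d may be knocked a few centimetres aside while the robot is not near it.
Once in a run the grip may slacken for a moment while it holds something.
It also fails if it takes over 210 s, if anything falls off the work surface, if the arm or the gripper's body presses on something with over 40 N, if the wrist force passes 120 N, or if a joint passes its speed limit or range.

ROBOT

A 7-joint arm with a two-finger parallel gripper is mounted at the origin on the work surface. World frame = base frame: x ahead of the robot, y to its left, z up, the work surface at z = 0. Lengths are in m, angles in degrees, forces in N, time in s.
With the tool pointing down it reaches from about 0.35 to 0.9 m from the base axis. Payload 7.2 kg.
Tool frame: the origin (TCP) lies at the very end of the fingers, on their centre line; the grasp point (between the pads) lies 19 mm behind it; z points along the fingers, y is the line along which they close (so a half turn about z gives the same grasp; the last joint's range is limited). The gripper opens to 88 mm and grips with 3 to 60 N. Pads are 20 mm wide; open, the fingers measure 115 mm over their backs; the gripper's body (75 mm by 178 mm) begins 61 mm behind the grasp point.
Start: joints at [-79.194, 23.554, -0.728, 91.456, 0.321, 64.991, -4.71], TCP at [0.159, 0.605, 0.223] pointing down, gripper open.
Joint ranges: [-169.25, 169.25], [-16.82, 113.86], [-84.01, 82.57], [7.8, 145.47], [-59.2, 239.2], [7.22, 106.19], [-163.78, 163.78]. Speed limits (degrees/s): [136.94, 136.94, 172.46, 172.46, 180, 180, 180].

INTERFACE

Orientations are given as [roll, pitch, yaw] about the fixed x, y, z axes, in that order (R = Rz(yaw) Ry(pitch) Rx(roll)).
In Python, from cell import r gives the robot as it stands.
- The arm moves only by the tool drive_tool, never from a script. Its argument "targets" is a list that holds one entry, the list of rows, each a list of 7 numbers: the shift along the world's x, y, z in units of 20 cm (1.0 is 20 cm), then the turn, a rotation vector about the world's x, y, z in units of pi/2 rad (1.0 is pi/2 rad), then the opening, from 0 (shut) to 1 (fully open). In form: [[[tx, ty, tz, wx, wy, wz, gripper], ...]]. A call has 1 to 10 rows; each row is the pose to reach, as a shift and turn from the pose commanded when the call began; what a row does not reach only later rows make up. A row lasts 1/12 s, in which the tool goes at most 41.7 mm and 7.16 degrees, less where a joint would pass 70% of its speed; a pose out of reach is approached as far as the arm can. A call with a number of a shift or a turn outside -1 to 1 is refused whole. A call with a gripper value outside its range is refused whole. The fingers move at their own pace and stop on an object; "grip_force" is the grip in N (left out, the last holds). Time passes only in rows, so rows that repeat a pose let the fingers close. It gives the time, the measured TCP pose, the force, the opening and the grip force at its end, in the units of the state.
- r.get_obs(): the state, without advancing time (a new reading comes with each control period).
- r.grab_frame(name): name is "scene" or "top"; returns the picture (384x512x3 uint8, red, green, blue); there is no depth.
- r.calibration(name): a dict with "mtx" (3x3 intrinsics, pixels), "eye" and "orientation" of the camera in the world. Camera axes: x right, y up, looking along -z (the intrinsics and any distortion apply to the point x, -y, -z); pixel columns grow to the right and rows downward; lengths in m; the calibration is good to about 2 mm. A picture is of the moment at which its call begins. calibration takes no time and is no camera call.
- r.sign_off(): hands the job in; it is judged then, once.
Trained networks look in the newest picture that a camera, given by its name, has taken for a name from the list of things; names that differ only in an ending like _2 or _b are one class to them, and where a whole thing is asked for, a point or a joint stands for the part that bears it (a point fixed in the world has none). Each returns a list of dicts, best first, with "conf" (0 to 1); they miss things now and then, are a little off and sometimes report something else, mostly with a low value. They report only what shows in the picture. A call takes as long as a camera call. They do not tell look-alikes from the thing itself.
- r.find_in(camera, label): "position" ([column, row] as shares, 0 to 1, of the picture: columns of its width, rows of its height, amid what is visible of it).
The state is a dict: "time_s": time; "q": joint angles; "joint_vel": joint speeds; "tau": joint torques, N m; "position": TCP position; "tcp_rot": TCP orientation; "wrist_force": force on the tool from outside, world axes, zero at the start; "torque": the same for the moment, N m; "grip_width": finger opening in m; "gripper_force": force on a finger pad.
Only numpy, scipy, OpenCV 4.12 (cv2) and the standard library are available. Lean on these libraries where they do the work, as an engineer would, in place of code of your own. Each camera call takes 0.05 s, during which the arm holds its last target. There are 200 camera calls.

## Working session

There is one attempt and no reset: what is moved stays moved. The work goes in short steps, Python scripts to look and compute and a tool call to move; the robot and the scene stay as the last step left them, time stands still between calls to the robot, and variables do not carry over. Pictures are saved under pics/ and viewed, at most 14 in all, crops included, and the job is handed in when it is done.

Besides the shell and the picture viewer there is one more tool, called after "Request:" by a JSON object that holds its "name" and its "arguments", one argument or row to a line. drive_tool: Moves the arm, as the interface text tells. Shifts and turns lie within -1 to 1; 1 stands for 20 cm of shift or pi/2 rad of turn. Its arguments: {"type":"object","properties":{"targets":{"type":"array","items":{"type":"array","items":{"type":"array","items":{"type":"number","minimum":-1,"maximum":1}}}},"grip_force":{"type":"number"}},"required":["targets"]}

```bash
mkdir -p pics; ls; python3 - <<'E'
from cell import r
import cv2,numpy as np
o=r.get_obs();print({k:np.round(v,3).tolist() for k,v in o.items()})
for n in("scene","top"):
    f=r.grab_frame(n);cv2.imwrite(f"pics/{n}0.png",cv2.resize(f[:,:,::-1],(800,600),interpolation=cv2.INTER_CUBIC))
    print(n,r.calibration(n))
    for l in["jar_a","lid_pull","hasp_grip","plunger_top","hasp_hinge","case","mat","catch","weigh_boat","recorder"]:
        print(l,[(round(d["position"][0]*512,1),round(d["position"][1]*384,1),round(d["conf"],2)) for d in r.find_in(n,l)])
E
```

```text
pics
{'time_s': 0.0, 'q': [-79.193, 23.599, -0.727, 91.504, 0.322, 64.992, -4.71], 'joint_vel': [0.101, -0.134, 0.024, -0.005, -0.047, -0.049, -0.036], 'tau': [-0.003, -58.796, 0.64, -29.107, -0.054, 0.019, 0.0], 'position': [0.159, 0.604, 0.222], 'tcp_rot': [-179.907, 0.008, 165.287], 'wrist_force': [0.25, -0.045, -0.036], 'torque': [0.004, 0.031, -0.028], 'gripper_force': 0.0, 'grip_width': 0.088}
scene {'mtx': array([[421.78542681,   0.        , 260.63878205],
       [  0.        , 421.78542681, 192.19683291],
       [  0.        ,   0.        ,   1.        ]]), 'eye': array([ 1.36629293, -0.23577938,  0.92360199]), 'orientation': array([45.45766304,  0.77477561, 76.95026408])}
jar_a [(102.1, 230.2, 0.89), (101.8, 272.0, 0.67), (179.9, 231.5, 0.62), (209.1, 258.5, 0.57), (211.8, 188.9, 0.52)]
lid_pull [(284.1, 206.1, 0.82)]
hasp_grip [(313.5, 187.2, 0.61)]
plunger_top [(382.1, 156.5, 0.6)]
hasp_hinge [(308.3, 186.9, 0.52)]
case [(288.4, 216.9, 0.67)]
mat [(161.4, 219.5, 0.61), (300.1, 158.7, 0.38)]
catch [(283.4, 204.7, 0.8), (380.1, 157.6, 0.53)]
weigh_boat [(163.7, 227.1, 0.49)]
recorder [(374.4, 171.6, 0.64), (310.4, 188.5, 0.5), (285.4, 217.3, 0.34)]
top {'mtx': array([[399.69568478,   0.        , 259.41874752],
       [  0.        , 399.69568478, 190.50788764],
       [  0.        ,   0.        ,   1.        ]]), 'eye': array([ 0.34616792, -0.07016312,  1.42864504]), 'orientation': array([  7.83945925,   0.84288002, -89.25671116])}
jar_a [(358.8, 181.8, 0.75), (387.0, 158.0, 0.63), (295.0, 223.2, 0.62), (328.4, 183.9, 0.54), (388.8, 196.2, 0.5), (315.4, 151.9, 0.43)]
lid_pull [(249.1, 167.8, 0.73)]
hasp_grip [(222.0, 177.3, 0.69)]
plunger_top [(145.7, 201.3, 0.54), (360.4, 183.9, 0.51)]
hasp_hinge []
case [(246.1, 173.4, 0.87), (153.2, 259.0, 0.39)]
mat [(344.1, 199.1, 0.59)]
catch [(246.1, 169.2, 0.95), (248.6, 174.3, 0.42)]
weigh_boat [(343.7, 194.0, 0.68)]
recorder [(155.0, 202.5, 0.96)]
```

View pics/scene0.png

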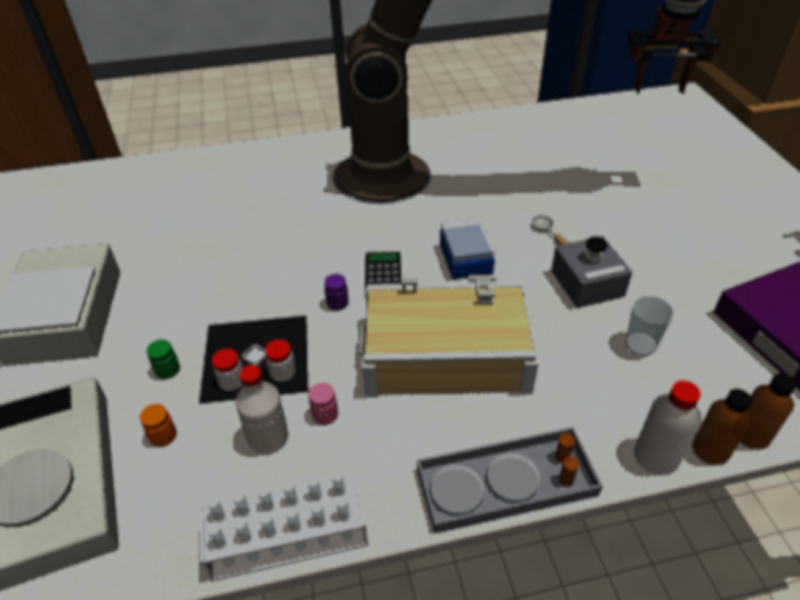

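View pics/top0.png

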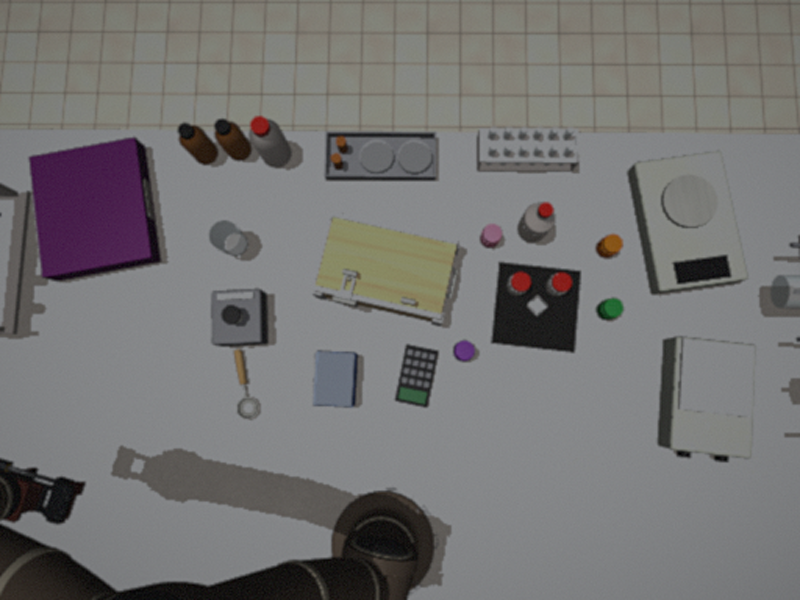

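The top view shows the case at about (385,268) with its hasp side facing the robot. Two red-capped white jars stand on the mat at (519,283) and (560,283). The look-alikes are pink (491,235), purple (464,351), green (611,308) and orange (610,245); the large red-capped bottle at (537,220) is the reagent. Only the two jars are white with a label and on the mat. I'll confirm that in an enlarged crop.

```bash
cat > h.py <<'E'
import numpy as np,cv2
from scipy.spatial.transform import Rotation as Ro
from scipy.optimize import least_squares
from cell import r
C={}
for n in("scene","top"):
    c=r.calibration(n);C[n]=(c["mtx"],np.array(c["eye"]),Ro.from_euler("xyz",c["orientation"],degrees=True).as_matrix())
def proj(n,P):
    K,e,R=C[n];p=(np.atleast_2d(P)-e)@R;p=p*[1,-1,-1];p=p@K.T;return p[:,:2]/p[:,2:]
def plane(n,uv,z):
    K,e,R=C[n];d=R@(np.linalg.inv(K)@[uv[0],uv[1],1]*np.array([1,-1,-1]));return e+d*(z-e[2])/d[2]
def tri(a,b):  # pixel in scene, pixel in top
    s=least_squares(lambda P:np.r_[proj("scene",P)[0]-a,proj("top",P)[0]-b],[.5,0,.1]);return s.x,np.abs(s.fun).max()
def blobs(f,mask_fn,amin=15):
    hsv=cv2.cvtColor(f,cv2.COLOR_RGB2HSV);m=mask_fn(hsv).astype(np.uint8)
    k,_,st,ce=cv2.connectedComponentsWithStats(m);return [(st[i,4],ce[i].round(1).tolist()) for i in range(1,k) if st[i,4]>=amin]
red=lambda h:((h[...,0]<8)|(h[...,0]>172))&(h[...,1]>150)&(h[...,2]>90)
def case2w(P,x):
    c,s=np.cos(x[2]),np.sin(x[2]);return np.atleast_2d(P)@np.array([[c,s,0],[-s,c,0],[0,0,1]])+[x[0],x[1],0]
E
python3 - <<'E'
from h import *
F={n:r.grab_frame(n) for n in C}
for n in F: print(n,blobs(F[n],red,8))
def crop(n,x0,y0,x1,y1,s):
    f=F[n][y0:y1,x0:x1,::-1];return cv2.resize(f,None,fx=s,fy=s,interpolation=cv2.INTER_CUBIC)
a=crop("top",195,130,300,210,7);cv2.imwrite("pics/ctop.png",a)
b=crop("scene",225,165,350,255,6);cv2.imwrite("pics/cscene.png",b)
j=np.vstack([crop("scene",90,190,220,260,5.5)[:300],crop("top",300,130,400,230,3)[:300]. repeat(1,0) if 0 else cv2.resize(crop("top",305,130,405,175,7),(715,295))]);cv2.imwrite("pics/cjars.png",j)
print(j.shape)
E
```

```text
scene [(np.int32(163), [177.4, 223.0]), (np.int32(169), [143.6, 229.1]), (np.int32(124), [159.6, 238.5]), (np.int32(194), [438.7, 250.5])]
top [(np.int32(94), [165.8, 79.8]), (np.int32(59), [348.8, 134.0]), (np.int32(116), [333.2, 179.7]), (np.int32(115), [359.4, 180.1])]
(595, 715, 3)
```

View pics/ctop.png

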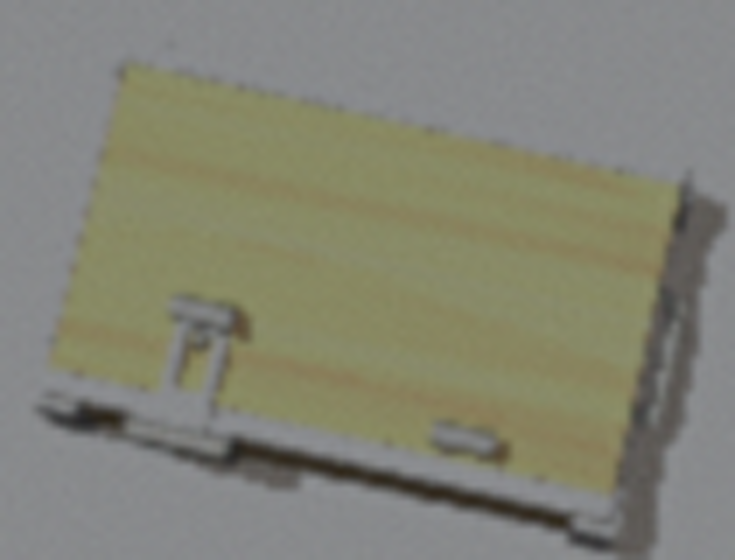

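View pics/cscene.png

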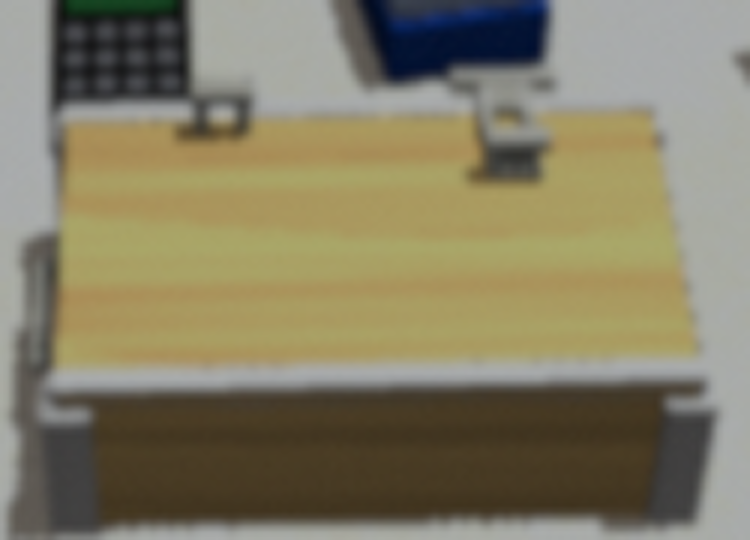

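View pics/cjars.png

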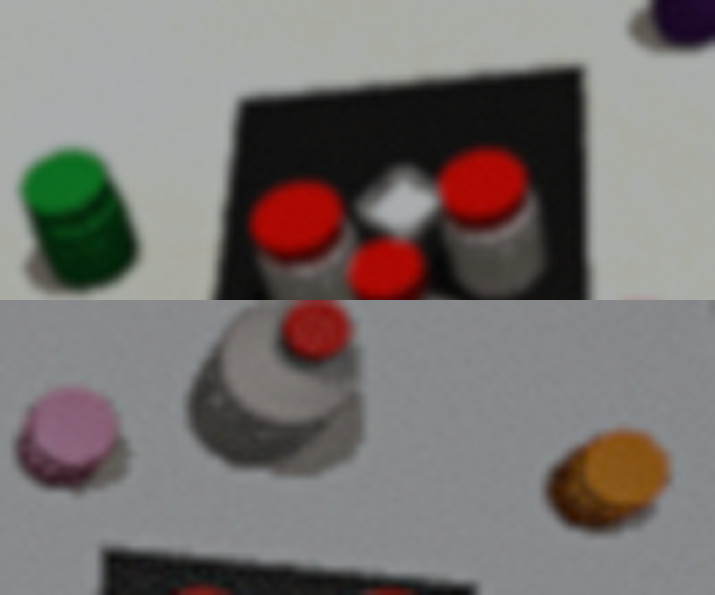

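```bash
python3 - <<'E'
from h import *
T=lambda u,v:np.array([195+u/7,130+v/7]);S=lambda u,v:np.array([225+u/6,165+v/6])
pts={"pull":([-.07,-.065,.119],S(224,92),T(466,438)),"hasp":([-.038,.07,.115],S(515,142),T(203,308)),
"BL":([.09,.14,.095],S(705,362),T(120,65)),"BR":([.09,-.14,.095],S(48,374),T(690,177))}
for k,(m,a,b) in pts.items(): print(k,np.round(tri(a,b)[0],4),round(tri(a,b)[1],2))
def f(x): return np.concatenate([np.r_[proj("scene",case2w(m,x))[0]-a,proj("top",case2w(m,x))[0]-b] for m,a,b in pts.values()])
s=least_squares(f,[.55,0,0],loss="soft_l1");x=s.x;print("case",x[:2],np.degrees(x[2]),f(x).round(1))
for n,m in dict(pull=[-.07,-.065,.119],haspgrip=[-.038,.07,.115],hinge=[-.098,.07,.099],lidh=[.09,0,.085]).items():print(n,case2w(m,x).round(4))
for a,b in(((177.4,223.0),(333.2,179.7)),((143.6,229.1),(359.4,180.1))):
    P,e=tri(a,b);print("jar",P.round(4),round(e,2),plane("top",b,.062).round(4),plane("scene",a,.062).round(4))
print("reagent cap",tri((159.6,238.5),(348.8,134)))
print("plunger",tri((382.1,156.5-2),(149.5,201.3)),plane("top",(149.5,201),.11))
print("boat",plane("top",(343.7,195),.01), "purple",plane("top",(297,224.5),.06),"calc",plane("top",(267,240),.016))
print("tipbox",plane("top",(214,242),.067),"beaker",plane("top",(150,155),.095))
E
```

```text
pull [ 0.5206 -0.0502  0.1179] 1.67
hasp [0.5822 0.0741 0.1145] 1.02
BL [0.7082 0.1215 0.089 ] 1.17
BR [ 0.6525 -0.158   0.0955] 1.42
case [ 5.99523764e-01 -2.68456754e-04] -12.553062054835923 [-1.1 -1.1 -2.2  0.7 -0.6 -1.3 -1.7  1.  -1.   1.7  0.  -3.5 -0.2  1.3
 -1.9 -1.5]
pull [[ 0.5171 -0.0485  0.119 ]]
haspgrip [[0.5776 0.0763 0.115 ]]
hinge [[0.5191 0.0894 0.099 ]]
lidh [[ 0.6874 -0.0198  0.085 ]]
jar [ 0.5744 -0.2983  0.0642] 0.99 [ 0.5746 -0.3021  0.062 ] [ 0.5729 -0.2964  0.062 ]
jar [ 0.574  -0.3886  0.0634] 0.97 [ 0.5741 -0.3922  0.062 ] [ 0.5732 -0.3869  0.062 ]
reagent cap (array([ 0.70759446, -0.33432286,  0.16716916]), np.float64(0.6537830151872868))
plunger (array([0.4896418 , 0.32415656, 0.11114416]), np.float64(2.0900599641648228)) [0.48817935 0.31741962 0.11      ]
boat [ 0.52834759 -0.34757332  0.01      ] purple [ 0.41868514 -0.17734354  0.06      ] calc [ 0.36548969 -0.07572219  0.016     ]
tipbox [0.35578248 0.10376288 0.067     ] beaker [0.64816447 0.32813186 0.095     ]
```

The enlarged crops confirm two white, labelled, red-capped jars on the mat. The reagent bottle stands behind them and the weigh boat sits between them. I'm moving to a point above the hasp.

Request:
{"name": "drive_tool", "arguments": {
  "targets": [
    [[0.12, -0.15, 0, 0, 0, 0.024, 1], [0.24, -0.3, 0, 0, 0, 0.024, 1], [0.36, -0.45, 0, 0, 0, 0.024, 1], [0.48, -0.6, 0, 0, 0, 0.024, 1], [0.6, -0.75, 0, 0, 0, 0.024, 1], [0.7, -0.88, 0, 0, 0, 0.024, 1]]
  ]
}}

```text
time_s: 1.7
position: [0.3004, 0.4262, 0.2229]
tcp_rot: [180.0, 0.0, 167.4]
wrist_force: [0.3, 0.6, -0.3]
grip_width: 0.088
gripper_force: 0.0
```

Request:
{"name": "drive_tool", "arguments": {
  "targets": [
    [[0.12, -0.15, 0, 0, 0, 0, 1], [0.24, -0.3, 0, 0, 0, 0, 1], [0.36, -0.45, 0, 0, 0, 0, 1], [0.48, -0.6, 0, 0, 0, 0, 1], [0.6, -0.75, 0, 0, 0, 0, 1], [0.7, -0.88, 0, 0, 0, 0, 1]]
  ]
}}

```text
time_s: 2.2
position: [0.4403, 0.2501, 0.223]
tcp_rot: [180.0, 0.0, 167.4]
wrist_force: [0.4, 0.6, -0.2]
grip_width: 0.0877
gripper_force: 0.0
```

Request:
{"name": "drive_tool", "arguments": {
  "targets": [
    [[0.12, -0.15, 0, 0, 0, 0, 1], [0.24, -0.3, 0, 0, 0, 0, 1], [0.36, -0.45, 0, 0, 0, 0, 0.9], [0.48, -0.6, 0, 0, 0, 0, 0.8], [0.6, -0.75, 0, 0, 0, 0, 0.7], [0.7, -0.88, 0, 0, 0, 0, 0.7], [0.7, -0.88, -0.1, 0, 0, 0, 0.7], [0.7, -0.88, -0.3, 0, 0, 0, 0.7], [0.7, -0.88, -0.4, 0, 0, 0, 0.7], [0.7, -0.88, -0.4, 0, 0, 0, 0.7]]
  ]
}}

```text
time_s: 3.03
position: [0.5759, 0.076, 0.1383]
tcp_rot: [-179.8, -0.4, 167.4]
wrist_force: [-0.3, -0.2, -0.8]
grip_width: 0.0614
gripper_force: 0.0
```

```bash
python3 - <<'E'
from h import *
o=r.get_obs();p=np.array(o["position"]);print(p,o["tcp_rot"],o["grip_width"],o["time_s"])
R=Ro.from_euler("xyz",o["tcp_rot"],degrees=True).as_matrix()
ims=[]
for n in C:
    f=r.grab_frame(n)[:,:,::-1].copy();c=proj(n,p)[0];s=6;x0,y0=(c-[33,38]).astype(int)
    g=cv2.resize(f[y0:y0+76,x0:x0+66],None,fx=s,fy=s,interpolation=cv2.INTER_CUBIC)
    w=o["grip_width"]/2
    for q in(p,p+R[:,1]*w,p-R[:,1]*w):
        u=(proj(n,q)[0]-[x0,y0]+.5)*s;cv2.drawMarker(g,tuple(int(v) for v in u),(255,0,255),cv2.MARKER_CROSS,12,1)
    ims.append(g);print(n,x0,y0)
cv2.imwrite("pics/h1.png",np.hstack(ims))
E
```

```text
[0.57590964 0.07598148 0.13826698] [-179.81247731   -0.38404044  167.43544306] 0.061449206383887504 3.0333
scene 277 142
top 188 136
```

View pics/h1.png

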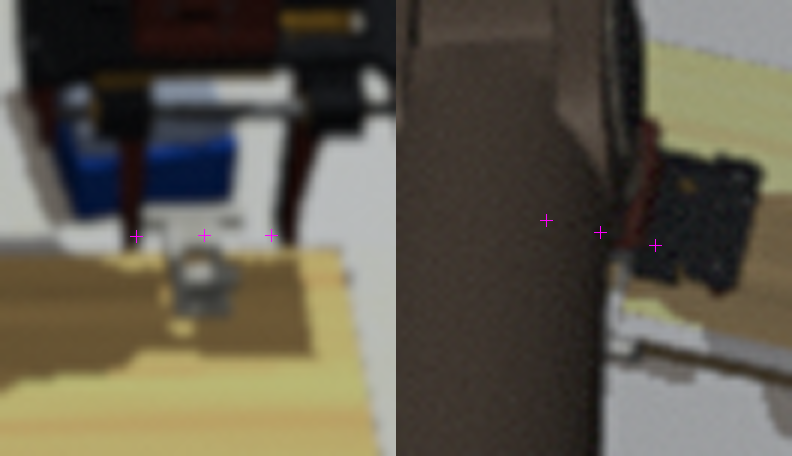

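The TCP marks line up with the fingertips, and the bar is centred between them at about (203,270) in the scene crop. I'm descending to grip it.

Request:
{"name": "drive_tool", "arguments": {
  "targets": [
    [[0, 0, -0.06, 0, 0, 0, 0.7], [0, 0, -0.12, 0, 0, 0, 0.7], [0, 0, -0.16, 0, 0, 0, 0.7], [0, 0, -0.19, 0, 0, 0, 0.7], [0, 0, -0.19, 0, 0, 0, 0.5], [0, 0, -0.19, 0, 0, 0, 0.2], [0, 0, -0.19, 0, 0, 0, 0.2], [0, 0, -0.19, 0, 0, 0, 0.2], [0, 0, -0.19, 0, 0, 0, 0.2], [0, 0, -0.19, 0, 0, 0, 0.2]]
  ],
  "grip_force": 20
}}

```text
time_s: 3.97
position: [0.5789, 0.0756, 0.105]
tcp_rot: [-180.0, 0.0, 167.4]
wrist_force: [-0.4, -3.7, 1.1]
grip_width: 0.0299
gripper_force: 20.0
```

Request:
{"name": "drive_tool", "arguments": {
  "targets": [
    [[-0.018, 0.004, 0.051, 0, 0, 0, 0.2], [-0.044, 0.01, 0.098, 0, 0, 0, 0.2], [-0.078, 0.017, 0.139, 0, 0, 0, 0.2], [-0.119, 0.026, 0.174, 0, 0, 0, 0.2], [-0.164, 0.037, 0.201, 0, 0, 0, 0.2], [-0.214, 0.048, 0.22, 0, 0, 0, 0.2], [-0.266, 0.059, 0.229, 0, 0, 0, 0.2], [-0.319, 0.071, 0.229, 0, 0, 0, 0.2], [-0.396, 0.088, 0.212, 0, 0, 0, 0.2], [-0.396, 0.088, 0.212, 0, 0, 0, 0.2]]
  ]
}}

```text
time_s: 4.8
position: [0.4969, 0.0937, 0.1482]
tcp_rot: [-180.0, -0.0, 167.4]
wrist_force: [-3.0, -6.8, 6.7]
grip_width: 0.0297
gripper_force: 20.0
```

Request:
{"name": "drive_tool", "arguments": {
  "targets": [
    [[0, 0, 0, 0, 0, 0, 0.2], [0, 0, 0, 0, 0, 0, 0.2], [0, 0, 0, 0, 0, 0, 0.2]]
  ]
}}

```text
time_s: 5.05
position: [0.4985, 0.0933, 0.1486]
tcp_rot: [-180.0, -0.0, 167.4]
wrist_force: [-5.3, -5.9, 9.3]
grip_width: 0.0296
gripper_force: 20.0
```

Request:
{"name": "drive_tool", "arguments": {
  "targets": [
    [[0, 0, 0, 0, 0, 0, 0.7], [0, 0, 0, 0, 0, 0, 0.7], [0, 0, 0, 0, 0, 0, 0.7], [0, 0, 0, 0, 0, 0, 0.7], [0, 0, 0, 0, 0, 0, 0.7], [0, 0, 0.1, 0, 0, 0, 0.7], [0, 0, 0.25, 0, 0, 0, 0.7], [0, 0, 0.4, 0, 0, 0, 0.7]]
  ]
}}

```text
time_s: 5.72
position: [0.4988, 0.0941, 0.2273]
tcp_rot: [-179.9, -0.1, 167.5]
wrist_force: [1.1, 0.1, 1.1]
grip_width: 0.0614
gripper_force: 0.0
```

Request:
{"name": "drive_tool", "arguments": {
  "targets": [
    [[0.02, -0.18, 0, 0, 0, 0, 0.7], [0.05, -0.36, 0, 0, 0, 0, 0.7], [0.08, -0.55, 0, 0, 0, 0, 0.7], [0.095, -0.72, 0, 0, 0, 0, 0.7], [0.095, -0.72, -0.15, 0, 0, 0, 0.7], [0.095, -0.72, -0.3, 0, 0, 0, 0.7], [0.095, -0.72, -0.4, 0, 0, 0, 0.7], [0.095, -0.72, -0.4, 0, 0, 0, 0.7]]
  ]
}}

```text
time_s: 6.38
position: [0.516, -0.0497, 0.1434]
tcp_rot: [-179.9, -0.4, 167.4]
wrist_force: [-0.8, 0.4, 0.6]
grip_width: 0.0617
gripper_force: 0.0
```

```bash
cat > look.py <<'E'
from h import *
import sys
def look(name,hw=(33,38),s=6):
    o=r.get_obs();p=np.array(o["position"]);print(p.round(4),o["grip_width"],o["time_s"])
    R=Ro.from_euler("xyz",o["tcp_rot"],degrees=True).as_matrix();ims=[]
    for n in C:
        f=r.grab_frame(n)[:,:,::-1].copy();c=proj(n,p)[0];x0,y0=np.maximum(c-hw,0).astype(int)
        g=cv2.resize(f[y0:y0+2*hw[1],x0:x0+2*hw[0]],(2*hw[0]*s,2*hw[1]*s),interpolation=cv2.INTER_CUBIC)
        for q in(p,p+R[:,1]*o["grip_width"]/2,p-R[:,1]*o["grip_width"]/2):
            u=(proj(n,q)[0]-[x0,y0]+.5)*s;cv2.drawMarker(g,tuple(int(v) for v in u),(255,0,255),cv2.MARKER_CROSS,12,1)
        ims.append(g);print(n,x0,y0)
    cv2.imwrite(f"pics/{name}.png",np.hstack(ims))
E
python3 -c "
from look import *
look('p1')"
```

```text
[ 0.516  -0.0497  0.1434] 0.06172331108225181 6.3833
scene 227 134
top 226 154
```

View pics/p1.png

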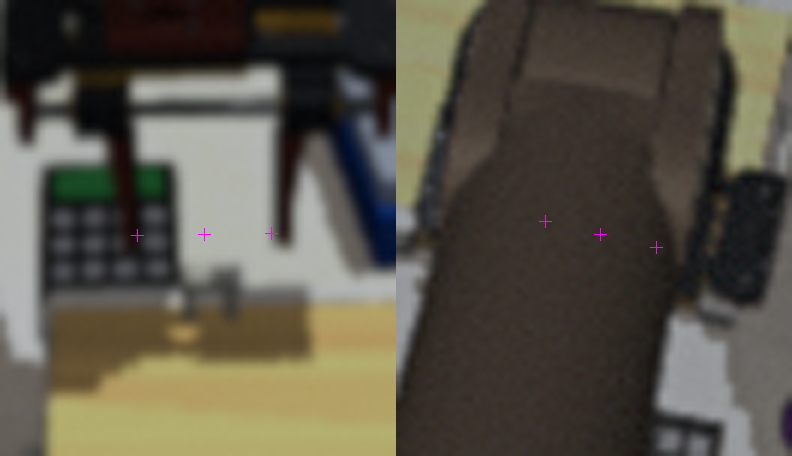

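The pull bar is at about (211,275), centred between the fingers. I'm gripping it.

Request:
{"name": "drive_tool", "arguments": {
  "targets": [
    [[0, 0, -0.06, 0, 0, 0, 0.7], [0, 0, -0.12, 0, 0, 0, 0.7], [0, 0, -0.16, 0, 0, 0, 0.7], [0, 0, -0.185, 0, 0, 0, 0.7], [0, 0, -0.185, 0, 0, 0, 0.5], [0, 0, -0.185, 0, 0, 0, 0.2], [0, 0, -0.185, 0, 0, 0, 0.2], [0, 0, -0.185, 0, 0, 0, 0.2], [0, 0, -0.185, 0, 0, 0, 0.2], [0, 0, -0.185, 0, 0, 0, 0.2]]
  ],
  "grip_force": 25
}}

```text
time_s: 7.32
position: [0.5189, -0.0496, 0.1105]
tcp_rot: [180.0, 0.0, 167.5]
wrist_force: [0.2, 1.4, 1.7]
grip_width: 0.0295
gripper_force: 25.0
```

Request:
{"name": "drive_tool", "arguments": {
  "targets": [
    [[0.031, -0.007, 0.11, 0, 0, 0, 0.2], [0.076, -0.017, 0.214, 0, 0, 0, 0.2], [0.135, -0.03, 0.311, 0, 0, 0, 0.2], [0.206, -0.046, 0.398, 0, 0, 0, 0.2], [0.289, -0.064, 0.475, 0, 0, 0, 0.2], [0.382, -0.085, 0.539, 0, 0, 0, 0.2], [0.482, -0.107, 0.589, 0, 0, 0, 0.2], [0.588, -0.131, 0.624, 0, 0, 0, 0.2], [0.697, -0.155, 0.644, 0, 0, 0, 0.2], [0.809, -0.18, 0.648, 0, 0, 0, 0.2]]
  ]
}}

```text
time_s: 8.15
position: [0.6807, -0.085, 0.2413]
tcp_rot: [179.9, -0.0, 167.5]
wrist_force: [-3.2, 2.3, 5.0]
grip_width: 0.0294
gripper_force: 25.0
```

Request:
{"name": "drive_tool", "arguments": {
  "targets": [
    [[0.055, -0.012, -0.006, 0, 0, 0, 0.2], [0.111, -0.025, -0.012, 0, 0, 0, 0.2], [0.111, -0.025, -0.012, 0, 0, 0, 0.2], [0.111, -0.025, -0.012, 0, 0, 0, 0.2]]
  ]
}}

```text
time_s: 8.48
position: [0.7051, -0.0904, 0.2391]
tcp_rot: [179.9, 0.3, 167.5]
wrist_force: [3.5, 2.2, 7.8]
grip_width: 0.0298
gripper_force: 25.0
```

Request:
{"name": "drive_tool", "arguments": {
  "targets": [
    [[0, 0, 0, 0, 0, 0, 0.7], [0, 0, 0, 0, 0, 0, 0.7], [0, 0, 0, 0, 0, 0, 0.7], [0, 0, 0, 0, 0, 0, 0.7], [0, 0, 0.1, 0, 0, 0, 0.7], [0, 0, 0.25, 0, 0, 0, 0.7], [0, 0, 0.4, 0, 0, 0, 0.7], [-0.1, -0.1, 0.4, 0, 0, 0.04, 0.7], [-0.2, -0.25, 0.4, 0, 0, 0.09, 0.75], [-0.3, -0.4, 0.4, 0, 0, 0.139, 0.75]]
  ]
}}

```text
time_s: 9.32
position: [0.642, -0.1707, 0.3173]
tcp_rot: [-180.0, 0.0, -179.7]
wrist_force: [0.5, -0.7, -0.8]
grip_width: 0.0657
gripper_force: 0.0
```

Request:
{"name": "drive_tool", "arguments": {
  "targets": [
    [[-0.1, -0.15, 0, 0, 0, 0, 0.75], [-0.2, -0.3, 0, 0, 0, 0, 0.75], [-0.27, -0.45, 0, 0, 0, 0, 0.75], [-0.34, -0.63, -0.1, 0, 0, 0, 0.75], [-0.34, -0.63, -0.3, 0, 0, 0, 0.75], [-0.34, -0.63, -0.5, 0, 0, 0, 0.75], [-0.34, -0.63, -0.7, 0, 0, 0, 0.75], [-0.34, -0.63, -0.9, 0, 0, 0, 0.75], [-0.34, -0.63, -1.0, 0, 0, 0, 0.75], [-0.34, -0.63, -1.0, 0, 0, 0, 0.75]]
  ]
}}

```text
time_s: 10.15
position: [0.5713, -0.2951, 0.1117]
tcp_rot: [179.8, -0.5, 180.0]
wrist_force: [-0.6, 0.5, -0.0]
grip_width: 0.0659
gripper_force: 0.0
```

```bash
python3 -c "
from look import *
look('j1',(50,45),4)
g=r.grab_frame('top');print(blobs(g,red,8));g=r.grab_frame('scene');print(blobs(g,red,8))"
```

```text
[ 0.5713 -0.2951  0.1117] 0.06586140498268843 10.15
scene 124 164
top 283 133
[(np.int32(98), [165.8, 79.9]), (np.int32(12), [346.8, 131.7])]
[(np.int32(134), [176.7, 222.9]), (np.int32(128), [143.5, 229.3]), (np.int32(135), [159.6, 238.7]), (np.int32(202), [438.7, 250.8])]
```

View pics/j1.png

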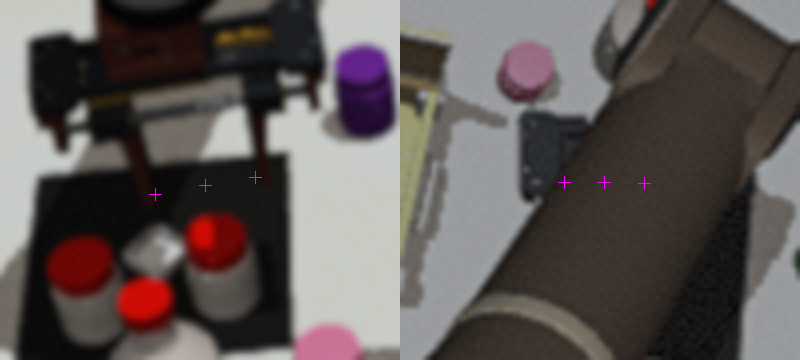

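The right jar's cap is at (216,240) in the crop, under the fingers and about 1–2 mm off centre. I'm descending.

Request:
{"name": "drive_tool", "arguments": {
  "targets": [
    [[0, -0.008, -0.15, 0, 0, 0, 0.75], [0, -0.008, -0.25, 0, 0, 0, 0.75], [0, -0.008, -0.35, 0, 0, 0, 0.75], [0, -0.008, -0.43, 0, 0, 0, 0.75], [0, -0.008, -0.478, 0, 0, 0, 0.75], [0, -0.008, -0.478, 0, 0, 0, 0.4], [0, -0.008, -0.478, 0, 0, 0, 0.4], [0, -0.008, -0.478, 0, 0, 0, 0.4], [0, -0.008, -0.478, 0, 0, 0, 0.4], [0, -0.008, -0.478, 0, 0, 0, 0.4]]
  ],
  "grip_force": 20
}}

```text
time_s: 11.18
position: [0.5756, -0.2991, 0.0234]
tcp_rot: [-179.9, 0.1, 180.0]
wrist_force: [-0.4, -0.1, 6.6]
grip_width: 0.0456
gripper_force: 20.0
```

Request:
{"name": "drive_tool", "arguments": {
  "targets": [
    [[0, 0, 0.08, 0, 0, 0, 0.4], [0, 0, 0.2, 0, 0, 0, 0.4], [0, 0, 0.36, 0, 0, 0, 0.4], [0, 0, 0.52, 0, 0, 0, 0.4], [0, 0, 0.68, 0, 0, 0, 0.4], [0, 0, 0.84, 0, 0, 0, 0.4], [0, 0, 1.0, 0, 0, 0, 0.4]]
  ]
}}

```text
time_s: 11.77
position: [0.5742, -0.2984, 0.2237]
tcp_rot: [-180.0, 0.0, 179.9]
wrist_force: [-0.3, -0.9, -1.8]
grip_width: 0.0456
gripper_force: 20.0
```

Request:
{"name": "drive_tool", "arguments": {
  "targets": [
    [[0.01, 0.1, 0, 0, 0, -0.02, 0.4], [0.025, 0.25, 0, 0, 0, -0.04, 0.4], [0.035, 0.4, 0, 0, 0, -0.06, 0.4], [0.05, 0.55, 0, 0, 0, -0.09, 0.4], [0.065, 0.7, 0, 0, 0, -0.12, 0.4], [0.08, 0.88, 0, 0, 0, -0.139, 0.4]]
  ]
}}

```text
time_s: 12.27
position: [0.5902, -0.1224, 0.2222]
tcp_rot: [-180.0, 0.0, 167.2]
wrist_force: [0.6, -0.8, -1.6]
grip_width: 0.0457
gripper_force: 20.0
```

Request:
{"name": "drive_tool", "arguments": {
  "targets": [
    [[0.012, 0.15, 0, 0, 0, 0, 0.4], [0.025, 0.3, 0, 0, 0, 0, 0.4], [0.04, 0.45, 0, 0, 0, 0, 0.4], [0.055, 0.6, 0, 0, 0, 0, 0.4], [0.065, 0.75, 0, 0, 0, 0, 0.4], [0.08, 0.84, 0, 0, 0, 0, 0.4], [0.08, 0.88, 0, 0, 0, 0, 0.4], [0.08, 0.88, -0.1, 0, 0, 0, 0.4], [0.08, 0.88, -0.25, 0, 0, 0, 0.4], [0.08, 0.88, -0.25, 0, 0, 0, 0.4]]
  ]
}}

```text
time_s: 13.1
position: [0.6035, 0.0525, 0.1673]
tcp_rot: [-179.8, -0.4, 167.4]
wrist_force: [-2.1, -0.4, -1.3]
grip_width: 0.0458
gripper_force: 20.0
```

```bash
python3 -c "
from look import *
look('c1',(55,60),4)"
```

```text
[0.6035 0.0525 0.1673] 0.04582351411217137 13.1
scene 250 121
top 173 104
```

View pics/c1.png

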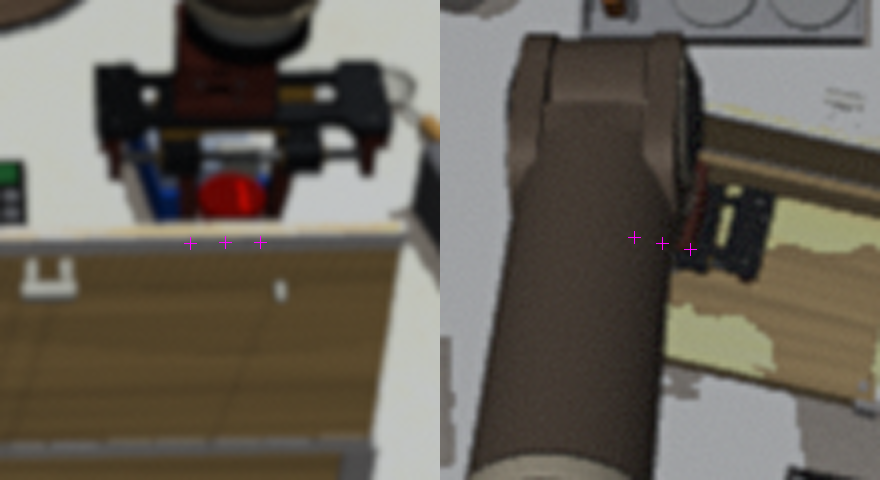

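The lid stands upright and the jar is held in front of it, with the red cap at (230,195).

Request:
{"name": "drive_tool", "arguments": {
  "targets": [
    [[0, 0, -0.15, 0, 0, 0, 0.4], [0, 0, -0.3, 0, 0, 0, 0.4], [0, 0, -0.42, 0, 0, 0, 0.4], [0, 0, -0.52, 0, 0, 0, 0.4], [0, 0, -0.6, 0, 0, 0, 0.4], [0, 0, -0.66, 0, 0, 0, 0.4], [0, 0, -0.69, 0, 0, 0, 0.4], [0, 0, -0.715, 0, 0, 0, 0.4], [0, 0, -0.715, 0, 0, 0, 0.4], [0, 0, -0.715, 0, 0, 0, 0.4]]
  ]
}}

```text
time_s: 14.03
position: [0.6072, 0.0534, 0.0296]
tcp_rot: [180.0, 0.1, 167.4]
wrist_force: [-0.2, -0.3, -1.2]
grip_width: 0.0458
gripper_force: 20.0
```

Request:
{"name": "drive_tool", "arguments": {
  "targets": [
    [[0, 0, -0.008, 0, 0, 0, 0.4], [0, 0, -0.012, 0, 0, 0, 0.4], [0, 0, -0.012, 0, 0, 0, 0.62], [0, 0, -0.012, 0, 0, 0, 0.62], [0, 0, -0.012, 0, 0, 0, 0.62], [0, 0, -0.012, 0, 0, 0, 0.62], [0, 0, 0.05, 0, 0, 0, 0.62], [0, 0, 0.15, 0, 0, 0, 0.62], [0, 0, 0.3, 0, 0, 0, 0.62], [0, 0, 0.45, 0, 0, 0, 0.62]]
  ]
}}

```text
time_s: 14.87
position: [0.6059, 0.0532, 0.1199]
tcp_rot: [-179.9, -0.1, 167.4]
wrist_force: [0.4, 0.0, -0.1]
grip_width: 0.0547
gripper_force: 0.0
```

Request:
{"name": "drive_tool", "arguments": {
  "targets": [
    [[0, 0, 0.2, 0, 0, 0, 0.7], [0, 0, 0.35, 0, 0, 0, 0.7], [0, 0, 0.5, 0, 0, 0, 0.75], [-0.02, -0.1, 0.5, 0, 0, 0, 0.75], [-0.04, -0.25, 0.5, 0, 0, 0, 0.75], [-0.05, -0.4, 0.5, 0, 0, 0.02, 0.75], [-0.06, -0.55, 0.5, 0, 0, 0.06, 0.75], [-0.07, -0.7, 0.5, 0, 0, 0.1, 0.75], [-0.08, -0.85, 0.5, 0, 0, 0.12, 0.75], [-0.08, -1.0, 0.5, 0, 0, 0.139, 0.75]]
  ]
}}

```text
time_s: 15.7
position: [0.59, -0.1481, 0.2198]
tcp_rot: [180.0, 0.0, -180.0]
wrist_force: [0.7, -0.3, 0.6]
grip_width: 0.0658
gripper_force: 0.0
```

```bash
python3 - <<'E'
from h import *
print(r.get_obs()["position"])
for n in C:
    f=r.grab_frame(n);print(n,[(a,c,plane(n,c,.062).round(4),plane(n,c,.070).round(4)) for a,c in blobs(f,red,8)])
    if n=="scene": cv2.imwrite("pics/s2.png",cv2.resize(f[130:275,85:365,::-1],None,fx=2.8,fy=2.8,interpolation=cv2.INTER_CUBIC))
E
```

```text
[ 0.58995933 -0.1480531   0.21979798]
scene [(np.int32(182), [143.6, 229.3], array([ 0.5739, -0.3869,  0.062 ]), array([ 0.5813, -0.3855,  0.07  ])), (np.int32(132), [159.6, 238.6], array([ 0.6167, -0.3469,  0.062 ]), array([ 0.6236, -0.3458,  0.07  ])), (np.int32(196), [438.7, 250.6], array([0.8243, 0.3413, 0.062 ]), array([0.8294, 0.3359, 0.07  ]))]
top [(np.int32(97), [165.9, 79.9], array([0.9325, 0.2944, 0.062 ]), array([0.929 , 0.2923, 0.07  ])), (np.int32(61), [348.8, 134.0], array([ 0.7376, -0.3586,  0.062 ]), array([ 0.7353, -0.3569,  0.07  ])), (np.int32(103), [231.3, 169.7], array([0.6061, 0.0512, 0.062 ]), array([0.6046, 0.0505, 0.07  ])), (np.int32(122), [359.5, 179.9], array([ 0.5748, -0.3926,  0.062 ]), array([ 0.5735, -0.3907,  0.07  ]))]
```

View pics/s2.png

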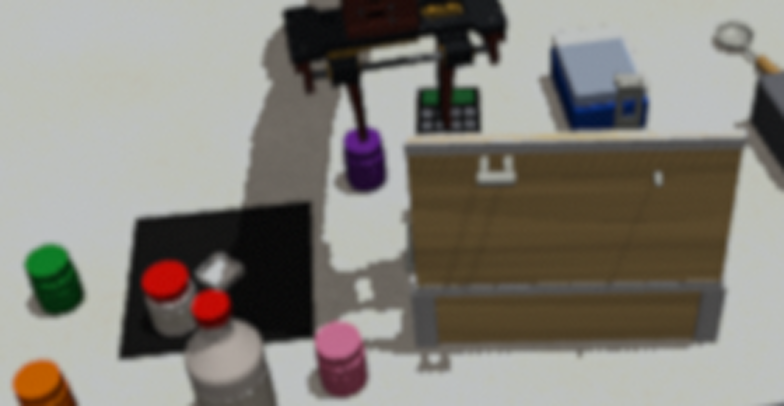

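Jar 1 is standing in the case. The second jar is at crop (166,290), not moved. I'm going to it.

Request:
{"name": "drive_tool", "arguments": {
  "targets": [
    [[-0.02, -0.15, 0, 0, 0, 0, 0.75], [-0.04, -0.35, 0, 0, 0, 0, 0.75], [-0.06, -0.55, 0, 0, 0, 0, 0.75], [-0.08, -0.75, 0, 0, 0, 0, 0.75], [-0.08, -0.9, 0, 0, 0, 0, 0.75], [-0.08, -1.0, 0, 0, 0, 0, 0.75]]
  ]
}}

```text
time_s: 16.3
position: [0.5732, -0.3503, 0.2197]
tcp_rot: [-179.9, 0.0, 179.7]
wrist_force: [-1.3, 0.1, -0.2]
grip_width: 0.0659
gripper_force: 0.0
```

Request:
{"name": "drive_tool", "arguments": {
  "targets": [
    [[0, -0.1, -0.1, 0, 0, 0, 0.75], [0, -0.215, -0.2, 0, 0, 0, 0.75], [0, -0.215, -0.35, 0, 0, 0, 0.75], [0, -0.215, -0.5, 0, 0, 0, 0.75], [0, -0.215, -0.6, 0, 0, 0, 0.75], [0, -0.215, -0.6, 0, 0, 0, 0.75]]
  ]
}}

```text
time_s: 16.8
position: [0.5725, -0.3871, 0.0942]
tcp_rot: [179.8, -0.4, 180.0]
wrist_force: [-0.9, 0.4, 0.5]
grip_width: 0.0662
gripper_force: 0.0
```

```bash
python3 - <<'E'
from h import *
p=np.array(r.get_obs()["position"]);print(p.round(4))
f=r.grab_frame("scene");print([(a,c,plane("scene",c,.062).round(4)) for a,c in blobs(f,red,8)])
E
```

```text
[ 0.5725 -0.3871  0.0942]
[(np.int32(142), [143.4, 229.2], array([ 0.5735, -0.3874,  0.062 ])), (np.int32(137), [159.6, 238.7], array([ 0.617 , -0.3469,  0.062 ])), (np.int32(202), [438.7, 250.8], array([0.8249, 0.341 , 0.062 ]))]
```

Aligned: cmd z is 0.099, and I'm descending to 0.022.

Request:
{"name": "drive_tool", "arguments": {
  "targets": [
    [[0, 0, -0.1, 0, 0, 0, 0.75], [0, 0, -0.2, 0, 0, 0, 0.75], [0, 0, -0.3, 0, 0, 0, 0.75], [0, 0, -0.36, 0, 0, 0, 0.75], [0, 0, -0.385, 0, 0, 0, 0.75], [0, 0, -0.385, 0, 0, 0, 0.4], [0, 0, -0.385, 0, 0, 0, 0.4], [0, 0, -0.385, 0, 0, 0, 0.4], [0, 0, -0.385, 0, 0, 0, 0.4], [0, 0, -0.385, 0, 0, 0, 0.4]]
  ],
  "grip_force": 20
}}

```text
time_s: 17.68
position: [0.5754, -0.3899, 0.0233]
tcp_rot: [-180.0, 0.1, 180.0]
wrist_force: [-0.4, 1.0, 7.0]
grip_width: 0.0457
gripper_force: 20.0
```

Request:
{"name": "drive_tool", "arguments": {
  "targets": [
    [[0, 0, 0.08, 0, 0, 0, 0.4], [0, 0, 0.2, 0, 0, 0, 0.4], [0, 0, 0.36, 0, 0, 0, 0.4], [0, 0, 0.52, 0, 0, 0, 0.4], [0, 0, 0.68, 0, 0, 0, 0.4], [0, 0, 0.84, 0, 0, 0, 0.4], [0, 0, 1.0, 0, 0, 0, 0.4]]
  ]
}}

```text
time_s: 18.27
position: [0.5742, -0.3894, 0.2235]
tcp_rot: [-180.0, 0.0, 179.9]
wrist_force: [0.7, -0.5, -0.5]
grip_width: 0.0458
gripper_force: 20.0
```

Request:
{"name": "drive_tool", "arguments": {
  "targets": [
    [[0.002, 0.1, 0, 0, 0, -0.02, 0.4], [0.006, 0.25, 0, 0, 0, -0.04, 0.4], [0.01, 0.4, 0, 0, 0, -0.06, 0.4], [0.014, 0.55, 0, 0, 0, -0.09, 0.4], [0.018, 0.7, 0, 0, 0, -0.12, 0.4], [0.02, 0.84, 0, 0, 0, -0.139, 0.4]]
  ]
}}

```text
time_s: 18.77
position: [0.5784, -0.2197, 0.2219]
tcp_rot: [180.0, 0.0, 167.3]
wrist_force: [-0.1, -0.2, -0.8]
grip_width: 0.0459
gripper_force: 20.0
```

Request:
{"name": "drive_tool", "arguments": {
  "targets": [
    [[0.004, 0.15, 0, 0, 0, 0, 0.4], [0.008, 0.3, 0, 0, 0, 0, 0.4], [0.012, 0.45, 0, 0, 0, 0, 0.4], [0.016, 0.6, 0, 0, 0, 0, 0.4], [0.02, 0.75, 0, 0, 0, 0, 0.4], [0.02, 0.84, 0, 0, 0, 0, 0.4], [0.02, 0.84, 0, 0, 0, 0, 0.4], [0.02, 0.84, -0.1, 0, 0, 0, 0.4], [0.02, 0.84, -0.25, 0, 0, 0, 0.4], [0.02, 0.84, -0.25, 0, 0, 0, 0.4]]
  ]
}}

```text
time_s: 19.6
position: [0.5796, -0.0537, 0.1675]
tcp_rot: [-179.9, -0.4, 167.4]
wrist_force: [-0.6, 0.0, -1.4]
grip_width: 0.0455
gripper_force: 20.0
```

Request:
{"name": "drive_tool", "arguments": {
  "targets": [
    [[0, 0, -0.15, 0, 0, 0, 0.4], [0, 0, -0.3, 0, 0, 0, 0.4], [0, 0, -0.42, 0, 0, 0, 0.4], [0, 0, -0.52, 0, 0, 0, 0.4], [0, 0, -0.6, 0, 0, 0, 0.4], [0, 0, -0.66, 0, 0, 0, 0.4], [0, 0, -0.69, 0, 0, 0, 0.4], [0, 0, -0.727, 0, 0, 0, 0.4], [0, 0, -0.727, 0, 0, 0, 0.4], [0, 0, -0.727, 0, 0, 0, 0.4]]
  ]
}}

```text
time_s: 20.43
position: [0.5832, -0.0538, 0.027]
tcp_rot: [180.0, 0.1, 167.4]
wrist_force: [-0.2, 0.6, -1.5]
grip_width: 0.0456
gripper_force: 20.0
```

Request:
{"name": "drive_tool", "arguments": {
  "targets": [
    [[0, 0, 0, 0, 0, 0, 0.62], [0, 0, 0, 0, 0, 0, 0.62], [0, 0, 0, 0, 0, 0, 0.62], [0, 0, 0, 0, 0, 0, 0.62], [0, 0, 0.05, 0, 0, 0, 0.62], [0, 0, 0.2, 0, 0, 0, 0.62], [0, 0, 0.4, 0, 0, 0, 0.62], [0, 0, 0.6, 0, 0, 0, 0.62], [0, 0, 0.8, 0, 0, 0, 0.62], [0, 0, 1.0, 0, 0, 0, 0.62]]
  ]
}}

```text
time_s: 21.27
position: [0.582, -0.0538, 0.2291]
tcp_rot: [180.0, 0.0, 167.4]
wrist_force: [0.7, 0.2, -0.8]
grip_width: 0.0539
gripper_force: 0.0
```

Request:
{"name": "drive_tool", "arguments": {
  "targets": [
    [[0, -0.15, 0.1, 0, 0, 0, 0.7], [0, -0.3, 0.2, 0, 0, 0, 0.7], [0, -0.45, 0.3, 0, 0, 0, 0.7], [0, -0.6, 0.4, 0, 0, 0, 0.7], [0, -0.75, 0.4, 0, 0, 0, 0.7], [0, -0.9, 0.4, 0, 0, 0, 0.7], [0, -0.9, 0.4, 0, 0, 0, 0.7]]
  ]
}}

```text
time_s: 21.85
position: [0.5805, -0.2409, 0.3078]
tcp_rot: [-179.8, 0.1, 167.0]
wrist_force: [-1.5, -0.8, -0.3]
grip_width: 0.0615
gripper_force: 0.0
```

```bash
python3 - <<'E'
from h import *
print(r.get_obs()["position"])
f=r.grab_frame("top");print([(a,c,plane("top",c,.070).round(4)) for a,c in blobs(f,red,8)])
x=[.5995,-.0003,np.radians(-12.55)]
g=r.grab_frame("scene")
a=cv2.resize(f[110:215,190:310,::-1],(480,420),interpolation=cv2.INTER_CUBIC)
b=cv2.resize(g[135:240,225:305,::-1],(320,420),interpolation=cv2.INTER_CUBIC)
cv2.imwrite("pics/c2.png",np.hstack([a,b]))
for l in("lid_pull","hasp_grip"):
    for n in C: print(l,n,[(round(d["position"][0]*512,1),round(d["position"][1]*384,1),round(d["conf"],2)) for d in r.find_in(n,l)])
E
```

```text
[ 0.58046453 -0.24085021  0.3077952 ]
[(np.int32(97), [165.9, 79.9], array([0.929 , 0.2923, 0.07  ])), (np.int32(103), [231.3, 169.7], array([0.6046, 0.0505, 0.07  ])), (np.int32(104), [262.1, 177.0], array([ 0.5801, -0.0564,  0.07  ]))]
lid_pull scene [(164.0, 223.8, 0.33)]
lid_pull top [(256.0, 136.4, 0.83)]
hasp_grip scene [(310.0, 161.9, 0.52), (288.7, 212.6, 0.44)]
hasp_grip top []
```

View pics/c2.png

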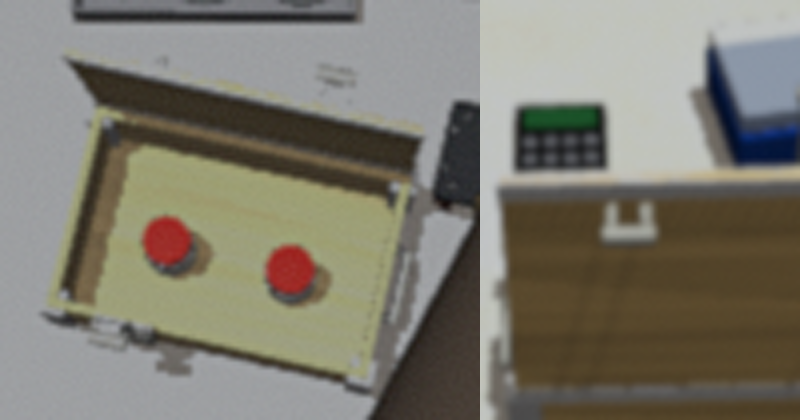

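Both red caps sit inside the case, at (167,240) and (291,268), and both jars are upright. The lid leans about upright with its pull at (628,225). I'm regripping the pull and reversing the arc.

Request:
{"name": "drive_tool", "arguments": {
  "targets": [
    [[0.12, 0.14, 0.03, 0, 0, 0, 0.7], [0.24, 0.28, 0.03, 0, 0, 0, 0.7], [0.36, 0.43, 0.03, 0, 0, 0, 0.7], [0.48, 0.57, 0.03, 0, 0, 0, 0.7], [0.6, 0.713, 0.03, 0, 0, 0, 0.7], [0.6, 0.713, 0.03, 0, 0, 0, 0.7], [0.6, 0.713, -0.08, 0, 0, 0, 0.7], [0.6, 0.713, -0.18, 0, 0, 0, 0.7], [0.6, 0.713, -0.28, 0, 0, 0, 0.7], [0.6, 0.713, -0.345, 0, 0, 0, 0.7]]
  ]
}}

```text
time_s: 22.98
position: [0.7018, -0.0892, 0.235]
tcp_rot: [180.0, -0.1, 167.6]
wrist_force: [-0.5, -0.4, -0.3]
grip_width: 0.0617
gripper_force: 0.0
```

Request:
{"name": "drive_tool", "arguments": {
  "targets": [
    [[0, 0, 0, 0, 0, 0, 0.4], [0, 0, 0, 0, 0, 0, 0.2], [0, 0, 0, 0, 0, 0, 0.2], [0, 0, 0, 0, 0, 0, 0.2], [0, 0, 0, 0, 0, 0, 0.2], [0, 0, 0, 0, 0, 0, 0.2]]
  ],
  "grip_force": 25
}}

```text
time_s: 23.48
position: [0.7033, -0.09, 0.2386]
tcp_rot: [179.9, 0.1, 167.5]
wrist_force: [0.1, 1.5, 3.9]
grip_width: 0.0295
gripper_force: 25.0
```

Request:
{"name": "drive_tool", "arguments": {
  "targets": [
    [[-0.055, 0.012, 0.006, 0, 0, 0, 0.2], [-0.111, 0.025, 0.012, 0, 0, 0, 0.2], [-0.223, 0.05, 0.008, 0, 0, 0, 0.2], [-0.332, 0.074, -0.012, 0, 0, 0, 0.2], [-0.438, 0.098, -0.047, 0, 0, 0, 0.2], [-0.538, 0.12, -0.097, 0, 0, 0, 0.2], [-0.631, 0.141, -0.161, 0, 0, 0, 0.2], [-0.714, 0.159, -0.238, 0, 0, 0, 0.2], [-0.785, 0.175, -0.325, 0, 0, 0, 0.2], [-0.844, 0.188, -0.422, 0, 0, 0, 0.2]]
  ]
}}

```text
time_s: 24.32
position: [0.5339, -0.0529, 0.1539]
tcp_rot: [179.9, 0.2, 167.5]
wrist_force: [4.2, 0.3, 1.2]
grip_width: 0.0296
gripper_force: 25.0
```

Request:
{"name": "drive_tool", "arguments": {
  "targets": [
    [[-0.02, 0.005, -0.05, 0, 0, 0, 0.2], [-0.045, 0.01, -0.104, 0, 0, 0, 0.2], [-0.06, 0.014, -0.155, 0, 0, 0, 0.2], [-0.076, 0.017, -0.19, 0, 0, 0, 0.2], [-0.076, 0.017, -0.214, 0, 0, 0, 0.2], [-0.076, 0.017, -0.214, 0, 0, 0, 0.2], [-0.076, 0.017, -0.214, 0, 0, 0, 0.2]]
  ]
}}

```text
time_s: 24.9
position: [0.5187, -0.0496, 0.1099]
tcp_rot: [180.0, -0.0, 167.5]
wrist_force: [-0.6, 3.4, 0.1]
grip_width: 0.0294
gripper_force: 25.0
```

Request:
{"name": "drive_tool", "arguments": {
  "targets": [
    [[0, 0, -0.01, 0, 0, 0, 0.2], [0, 0, -0.02, 0, 0, 0, 0.2], [0, 0, -0.02, 0, 0, 0, 0.2]]
  ]
}}

```text
time_s: 25.15
position: [0.5199, -0.0498, 0.1085]
tcp_rot: [179.9, 0.1, 167.4]
wrist_force: [-8.8, 3.8, 26.0]
grip_width: 0.0297
gripper_force: 25.0
```

Request:
{"name": "drive_tool", "arguments": {
  "targets": [
    [[0, 0, 0.01, 0, 0, 0, 0.7], [0, 0, 0.02, 0, 0, 0, 0.7], [0, 0, 0.02, 0, 0, 0, 0.7], [0, 0, 0.02, 0, 0, 0, 0.7], [0, 0, 0.02, 0, 0, 0, 0.7], [0, 0, 0.15, 0, 0, 0, 0.7], [0, 0, 0.3, 0, 0, 0, 0.7], [0, 0, 0.45, 0, 0, 0, 0.7], [0, 0, 0.605, 0, 0, 0, 0.7]]
  ]
}}

```text
time_s: 25.9
position: [0.518, -0.0502, 0.2278]
tcp_rot: [-179.9, -0.1, 167.4]
wrist_force: [0.5, 0.5, -0.1]
grip_width: 0.0611
gripper_force: 0.0
```

Request:
{"name": "drive_tool", "arguments": {
  "targets": [
    [[-0.02, 0.15, 0, 0, 0, 0, 0.7], [-0.045, 0.33, 0, 0, 0, 0, 0.7], [-0.07, 0.52, 0, 0, 0, 0, 0.7], [-0.095, 0.68, 0, 0, 0, 0, 0.7], [-0.095, 0.72, 0, 0, 0, 0, 0.7], [-0.095, 0.72, -0.1, 0, 0, 0, 0.7], [-0.095, 0.72, -0.2, 0, 0, 0, 0.7], [-0.095, 0.72, -0.3, 0, 0, 0, 0.7], [-0.095, 0.72, -0.4, 0, 0, 0, 0.7], [-0.095, 0.72, -0.4, 0, 0, 0, 0.7]]
  ]
}}

```text
time_s: 26.73
position: [0.4974, 0.0931, 0.1436]
tcp_rot: [-179.8, -0.3, 167.4]
wrist_force: [-0.9, 0.1, -0.3]
grip_width: 0.0613
gripper_force: 0.0
```

Request:
{"name": "drive_tool", "arguments": {
  "targets": [
    [[0, 0, 0, 0, 0, 0, 0.4], [0, 0, 0, 0, 0, 0, 0.2], [0, 0, 0, 0, 0, 0, 0.2], [0, 0, 0, 0, 0, 0, 0.2], [0, 0, 0, 0, 0, 0, 0.2], [0, 0, 0, 0, 0, 0, 0.2]]
  ],
  "grip_force": 20
}}

```text
time_s: 27.23
position: [0.4997, 0.093, 0.1479]
tcp_rot: [-180.0, 0.0, 167.4]
wrist_force: [-2.8, -4.2, 4.6]
grip_width: 0.0295
gripper_force: 20.0
```

Request:
{"name": "drive_tool", "arguments": {
  "targets": [
    [[0.04, -0.009, 0.01, 0, 0, 0, 0.2], [0.077, -0.017, 0.017, 0, 0, 0, 0.2], [0.13, -0.029, 0.017, 0, 0, 0, 0.2], [0.182, -0.04, 0.008, 0, 0, 0, 0.2], [0.232, -0.051, -0.011, 0, 0, 0, 0.2], [0.277, -0.062, -0.038, 0, 0, 0, 0.2], [0.318, -0.071, -0.073, 0, 0, 0, 0.2], [0.352, -0.078, -0.114, 0, 0, 0, 0.2], [0.378, -0.084, -0.161, 0, 0, 0, 0.2], [0.396, -0.088, -0.21, 0, 0, 0, 0.2]]
  ]
}}

```text
time_s: 28.07
position: [0.5805, 0.0753, 0.1047]
tcp_rot: [-180.0, 0.1, 167.4]
wrist_force: [-1.9, -4.6, 2.9]
grip_width: 0.0297
gripper_force: 20.0
```

Request:
{"name": "drive_tool", "arguments": {
  "targets": [
    [[0, 0, -0.008, 0, 0, 0, 0.2], [0, 0, -0.016, 0, 0, 0, 0.2], [0, 0, -0.016, 0, 0, 0, 0.2], [0, 0, -0.016, 0, 0, 0, 0.2]]
  ]
}}

```text
time_s: 28.4
position: [0.5808, 0.0753, 0.1029]
tcp_rot: [180.0, 0.2, 167.4]
wrist_force: [-1.0, -6.2, 9.4]
grip_width: 0.0298
gripper_force: 20.0
```

Request:
{"name": "drive_tool", "arguments": {
  "targets": [
    [[0, 0, 0.01, 0, 0, 0, 0.7], [0, 0, 0.02, 0, 0, 0, 0.7], [0, 0, 0.02, 0, 0, 0, 0.7], [0, 0, 0.02, 0, 0, 0, 0.7], [0, 0, 0.02, 0, 0, 0, 0.7], [0, 0, 0.15, 0, 0, 0, 0.5], [0, 0, 0.3, 0, 0, 0, 0.2], [0, 0, 0.45, 0, 0, 0, 0], [0, 0, 0.6, 0, 0, 0, 0], [0, 0, 0.75, 0, 0, 0, 0]]
  ]
}}

```text
time_s: 29.23
position: [0.5785, 0.0767, 0.2531]
tcp_rot: [180.0, -0.0, 167.5]
wrist_force: [0.6, 0.5, -0.2]
grip_width: 0.0317
gripper_force: 0.0
```

Request:
{"name": "drive_tool", "arguments": {
  "targets": [
    [[-0.1, -0.1, 0, 0, 0, 0, 0], [-0.25, -0.25, 0, 0, 0, 0, 0], [-0.4, -0.4, 0, 0, 0, 0, 0], [-0.5, -0.6, 0, 0, 0, 0, 0], [-0.5, -0.8, 0, 0, 0, 0, 0], [-0.5, -0.9, 0, 0, 0, 0, 0]]
  ]
}}

```text
time_s: 29.73
position: [0.4771, -0.1074, 0.2525]
tcp_rot: [180.0, 0.1, 167.3]
wrist_force: [0.7, -0.6, 0.3]
grip_width: 0.0004
gripper_force: 0.0
```

```bash
python3 - <<'E'
from h import *
print(r.get_obs()["position"])
f=r.grab_frame("top");g=r.grab_frame("scene")
def det(l): return {n:[(round(d["position"][0]*512,1),round(d["position"][1]*384,1),round(d["conf"],2)) for d in r.find_in(n,l)] for n in C}
for l in("plunger_top","hasp_grip"): print(det(l))
dark=lambda h:h[...,2]<60
s=np.zeros(f.shape[:2],bool);s[185:215,138:165]=1
print(blobs(f,lambda h:dark(h)&s,8))
s=np.zeros(f.shape[:2],bool);s[148:170,368:395]=1
print(blobs(g,lambda h:dark(h)&s,8))
Z=lambda i,x0,y0,w,h,W,H:cv2.resize(i[y0:y0+h,x0:x0+w,::-1],(W,H),interpolation=cv2.INTER_CUBIC)
cv2.imwrite("pics/f1.png",np.vstack([np.hstack([Z(g,350,140,50,37,400,296),Z(f,130,180,50,37,400,296)]),np.hstack([Z(g,285,165,50,37,400,296),Z(f,205,155,50,37,400,296)])]))
E
```

```text
[ 0.4770576  -0.10741203  0.25250907]
{'scene': [], 'top': [(146.9, 202.3, 0.7), (235.3, 163.8, 0.28)]}
{'scene': [(309.9, 184.9, 0.6)], 'top': [(221.5, 178.8, 0.7)]}
[(np.int32(133), [148.9, 201.3])]
[(np.int32(126), [381.1, 157.1]), (np.int32(44), [374.6, 165.7])]
```

View pics/f1.png

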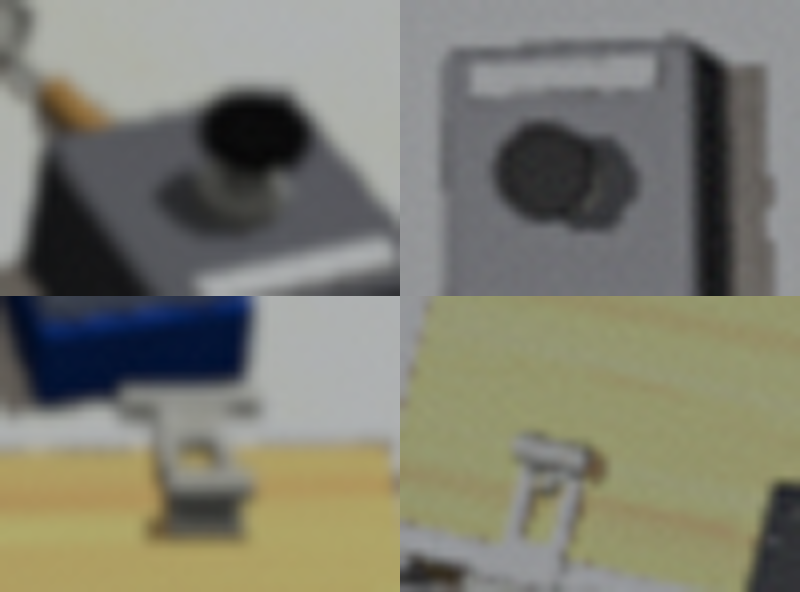

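The hasp lies flat over the catch and the lid is shut. The plunger head is at scene (381.6,156.3) and top (148.2,201.5).

```bash
python3 - <<'E'
from h import *
a,b=(381.6,155.9),(148.2,201.3);print(tri(a,b),plane("scene",a,.11),plane("top",b,.11));print(plane("top",(221.5,178),.115))
E
```

```text
(array([0.4890216 , 0.32694779, 0.10527292]), np.float64(1.1170024641290581)) [0.49404723 0.3270927  0.11      ] [0.48712515 0.32171819 0.11      ]
[0.5675347  0.07859828 0.115     ]
```

Request:
{"name": "drive_tool", "arguments": {
  "targets": [
    [[0, 0.15, 0, 0, 0, 0, 0], [0, 0.35, 0, 0, 0, 0, 0], [0.01, 0.55, 0, 0, 0, 0, 0], [0.02, 0.75, 0, 0, 0, 0, 0], [0.02, 0.95, 0, 0, 0, 0, 0], [0.02, 1.0, 0, 0, 0, 0, 0]]
  ]
}}

```text
time_s: 30.53
position: [0.4817, 0.1051, 0.2514]
tcp_rot: [179.9, -0.1, 168.0]
wrist_force: [-0.1, 0.5, 0.2]
grip_width: 0.0002
gripper_force: 0.0
```

Request:
{"name": "drive_tool", "arguments": {
  "targets": [
    [[0, 0.15, 0, 0, 0, 0, 0], [0, 0.35, 0, 0, 0, 0, 0], [0.01, 0.55, 0, 0, 0, 0, 0], [0.02, 0.75, 0, 0, 0, 0, 0], [0.02, 0.95, 0, 0, 0, 0, 0], [0.02, 1.0, 0, 0, 0, 0, 0]]
  ]
}}

```text
time_s: 31.03
position: [0.4841, 0.305, 0.2509]
tcp_rot: [179.9, -0.1, 168.0]
wrist_force: [-1.2, 0.1, -0.8]
grip_width: 0.0005
gripper_force: 0.0
```

Request:
{"name": "drive_tool", "arguments": {
  "targets": [
    [[0.01, 0.14, 0, 0, 0, 0, 0], [0.01, 0.14, -0.15, 0, 0, 0, 0], [0.01, 0.14, -0.3, 0, 0, 0, 0], [0.01, 0.14, -0.45, 0, 0, 0, 0], [0.01, 0.14, -0.55, 0, 0, 0, 0], [0.01, 0.14, -0.62, 0, 0, 0, 0], [0.01, 0.14, -0.62, 0, 0, 0, 0], [0.01, 0.14, -0.62, 0, 0, 0, 0]]
  ]
}}

```text
time_s: 31.7
position: [0.4879, 0.3247, 0.1273]
tcp_rot: [-179.9, -0.1, 167.5]
wrist_force: [-0.4, 1.1, -0.1]
grip_width: -0.0001
gripper_force: 0.0
```

Request:
{"name": "drive_tool", "arguments": {
  "targets": [
    [[0, 0, -0.03, 0, 0, 0, 0], [0, 0, -0.06, 0, 0, 0, 0], [0, 0, -0.09, 0, 0, 0, 0], [0, 0, -0.12, 0, 0, 0, 0], [0, 0, -0.15, 0, 0, 0, 0], [0, 0, -0.18, 0, 0, 0, 0], [0, 0, -0.195, 0, 0, 0, 0], [0, 0, -0.195, 0, 0, 0, 0], [0, 0, -0.195, 0, 0, 0, 0]]
  ]
}}

```text
time_s: 32.45
position: [0.4892, 0.325, 0.0904]
tcp_rot: [179.9, 0.0, 167.4]
wrist_force: [-3.5, -1.2, 14.8]
grip_width: 0.0007
gripper_force: 7.1
```

Request:
{"name": "drive_tool", "arguments": {
  "targets": [
    [[0, 0, -0.01, 0, 0, 0, 0], [0, 0, -0.01, 0, 0, 0, 0], [0, 0, -0.01, 0, 0, 0, 0], [0, 0, 0.05, 0, 0, 0, 0], [0, 0, 0.12, 0, 0, 0, 0], [0, 0, 0.3, 0, 0, 0, 0], [0, 0, 0.5, 0, 0, 0, 0], [0, 0, 0.7, 0, 0, 0, 0], [0, 0, 0.7, 0, 0, 0, 0]]
  ]
}}

```text
time_s: 33.2
position: [0.492, 0.3263, 0.2367]
tcp_rot: [179.5, 0.4, 167.4]
wrist_force: [0.4, 1.1, 0.3]
grip_width: 0.0003
gripper_force: 0.0
```

```bash
python3 - <<'E'
from h import *
o=r.get_obs();print(o["position"],o["wrist_force"],o["time_s"])
g=r.grab_frame("scene");f=r.grab_frame("top")
Z=lambda i,x0,y0,w,h,W,H:cv2.resize(i[y0:y0+h,x0:x0+w,::-1],(W,H),interpolation=cv2.INTER_CUBIC)
cv2.imwrite("pics/f2.png",np.hstack([Z(g,220,130,190,130,570,390),Z(f,190,130,60,100,220,390)]))
E
```

```text
[0.49201011 0.32632862 0.23665825] [0.44410007 1.06632523 0.25469951] 33.2
```

View pics/f2.png

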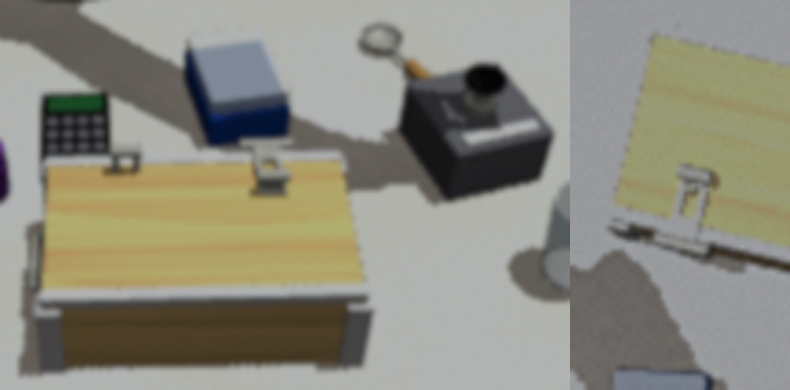

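The lid is shut, the hasp is flat at (268,170), the plunger is back up at (486,80), and the arm is clear.

```bash
python3 -c "
from cell import r
print(r.sign_off())"
```

```text
the job is handed in; nothing more can be done
None
```

The job is handed in, but the sign-off returned no verdict: both jars stand in the case, the lid is shut, the hasp is over its catch, and the plunger was pushed fully down (to 90 mm, 15 N) and is back up.

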